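# Open the pressure pot and unload the cured model

## Task

The dental model in the pressure pot has finished curing. Unscrew the pot's blue lid (anticlockwise, several twists; do not force it), keep hold of it as it comes free and lay it gently, knob up, on the round green mat; then lift the peach model out and stand it gently, teeth up, in the yellow pan. Leave the bottle, the cup and the carton as they are.

Things in the scene. Friction and masses are not known exactly. Their poses are not given: they have to be found in the camera images.
- pot: Round aluminium pressure pot bolted to the worktop; origin at the centre of its underside, z up. 152 mm outside diameter (160 over the thread, 180 over the foot flange; a brass hose stub low on its +x side reaches 96 mm from the axis), 66 mm high, inside 144 mm wide, inner floor 16 mm above the worktop. Outer right-hand thread, 19.5 mm of rise a turn.
- lid_knob (a point): Point on the lid's axis in its round black knob, 14 mm below the knob's top, 59 mm above the skirt's lower edge; z is the lid's axis, up. Knob 48 mm diameter, straight-sided, 32 mm high, with a low collar (68 mm diameter, 4 mm high) round its foot. Lid screwed home: this point is 89 mm above the worktop.
- lid_mat_top (a point): Centre of the upper face of the round green mat, 220 mm in diameter, 4 mm thick, fixed to the worktop. A lid lying on it has lid_knob 59 mm above this point.
- model_mid (a point): In the peach gypsum dental model (horseshoe, 47 mm along own x, 64 mm along own y, 24 mm high, 0.11 kg) lying teeth up on the pot's floor. The point is half-way up, on its mid-line, 8 mm from its centre towards the open ends. Grip it here across the arch (along own y), 63 to 64 mm wide. z up; own -x points to the front teeth.
- pan_floor (a point): Centre of the inner floor of the yellow pan, fixed to the worktop: 150 mm along its own x by 180 mm along its own y outside, walls 4 mm thick and 28 mm high, inner floor 4 mm above the worktop.
- lid: The blue lid, loose; origin at the centre of its skirt's lower edge, z up. 170 mm diameter, 41 mm high without knob, 0.22 kg. Turned anticlockwise seen from above it rises 19.5 mm a turn and is off the thread after about 340 degrees (5.9 rad, 18 mm); let go on the way it stays where it is. The skirt clears the pot's rim 36 mm above its starting height.
- model: The peach model itself, loose; origin at the centre of its underside, axes as for model_mid.
- pan: The yellow pan itself; origin at the centre of its underside.
- bottle: White bottle, 59 mm diameter, 156 mm high, standing; origin at the centre of its underside.
- cup: Yellow cup, 88 mm diameter at the rim, 97 mm high, standing; origin at the centre of its underside.
- carton: Dark flat carton, 72 x 100 x 22 mm, lying; origin at the centre of its underside.

How it is judged:
By the outcome, as a careful person would: the job done as asked, in the order asked, and still so for the second after the job is handed in, with the robot touching nothing.
It also fails if it takes over 72 s, if anything falls off the work surface, if the arm or the gripper's body presses on something with over 40 N, if the wrist force passes 120 N, or if a joint passes its speed limit or range.

## Robot

A 7-joint arm with a two-finger parallel gripper is mounted at the origin on a cart in front of the work surface, level with it; the furniture and walls round the work are solid. World frame = base frame: x ahead of the robot, y to its left, z up, the work surface at z = 0. Lengths are in m, angles in rad, forces in N, time in s.
With the tool pointing down it reaches from about 0.4 to 0.85 m from the base axis. Payload 10.4 kg.
Tool frame: the origin (TCP) lies on the front face of the gripper's body, between the roots of the fingers; the fingertips stand 73 mm ahead of it and the grasp point (between the pads) lies 54 mm ahead of it; z points along the fingers, y is the line along which they close (so a half turn about z gives the same grasp; the last joint's range is limited). The gripper opens to 85 mm and grips with 20 to 120 N. Pads are 22 mm wide; open, the fingers measure 114 mm over their backs; the gripper's body (76 mm by 85 mm) begins 54 mm behind the grasp point. The pads swing forward as they close: fully open they stand 13 mm farther back than shut.
Start: joints at [1.3, 0.332, -0.065, 1.46, 0.022, 1.35, -0.088], TCP at [0.153, -0.606, 0.304] pointing down, gripper open.
Joint ranges: [-2.6, 2.6], [-0.5, 2.12], [-1.47, 1.34], [0.16, 2.42], [-1.27, 4.41], [0.06, 2.06], [-2.6, 2.6]. Speed limits (rad/s): [2.22, 2.22, 2.79, 2.79, 3.14, 3.14, 3.14].

## Interface

Orientations are given as a unit quaternion [x, y, z, w].
In Python, from workcell import manip gives the robot as it stands.
- The arm moves only by the shell command python3 -m jog 'ROWS' [FORCE]. ROWS is JSON, a list of rows, each an object with "grip": the gripper command: -1 is fully open, 1 is shut, values between are in proportion; "slide": the shift along the tool's x, y, z in cm, a list of three; "yaw": the turn about the tool's z in rad. A call has 1 to 8 rows; each row shifts and turns the commanded pose from where the row before left it, along the tool's axes as they then stand; what a row does not reach is not made up. A row lasts 1/10 s, in which the tool goes at most 50 mm and 8.59 degrees, less where a joint would pass 70% of its speed; a pose out of reach is approached as far as the arm can. A call with a gripper value outside its range is refused whole. The fingers move at their own pace and stop on an object; FORCE is the grip in N (left out, the last holds). Time passes only in rows, so rows that do not move let the fingers close. It gives the time, the measured TCP pose, the force, the opening and the grip force at its end, in the units of the state.
- manip.get_obs(): the state, without advancing time (a new reading comes with each control period).
- manip.camera(name): name is "scene" or "side" or "wrist"; returns the picture (420x560x3 uint8, blue, green, red); there is no depth.
- manip.calibration(name): a dict with "vfov" (degrees; the focal length in pixels is half the picture's height over the tangent of half this angle, whatever the lens; pixels are square), "cx", "cy" (the principal point, pixels), "camera_from_world" (4x4, takes a point from world to camera coordinates). Camera axes: x right, y down, z forward; pixel columns grow to the right and rows downward; lengths in m; the calibration is good to about 2 mm. A picture is of the moment at which its call begins: read the wrist's pose just before it. calibration takes no time and is no camera call; for the wrist camera it gives the pose at the moment of the call.
- manip.hand_in(): hands the job in; it is judged then, once.
Trained networks look in the newest picture that a camera, given by its name, has taken for a name from the list of things; names that differ only in an ending like _2 or _b are one class to them, and where a whole thing is asked for, a point or a joint stands for the part that bears it (a point fixed in the world has none). Each returns a list of dicts, best first, with "conf" (0 to 1); they miss things now and then, are a little off and sometimes report something else, mostly with a low value. They report only what shows in the picture. A call takes as long as a camera call.
- manip.masks_of(thing, camera): "region" (420x560 bool, what is visible of it) and "centre" ([column, row] in pixels, amid what is visible of it).
The state is a dict: "clock": time; "joint_pos": joint angles; "joint_velocities": joint speeds; "tau": joint torques, N m; "position": TCP position; "ee_rot": TCP orientation; "ft_force": force on the tool from outside, world axes, zero at the start; "torque": the same for the moment, N m; "grip_width": opening from 0.0 (shut) to 1.0 (fully open); "grasp_force": force on a finger pad.
Only numpy, scipy, OpenCV 4.12 (cv2) and the standard library are available. Lean on these libraries where they do the work, as an engineer would, in place of code of your own. Each camera call takes 0.05 s, during which the arm holds its last target. There are 200 camera calls.

## Working session

There is one attempt and no reset: what is moved stays moved. The work goes in short steps, Python scripts to look and compute and a shell command to move; the robot and the scene stay as the last step left them, time stands still between calls to the robot, and variables do not carry over. Pictures are saved under pics/ and viewed, at most 10 in all, crops included, and the job is handed in when it is done.

```bash
mkdir -p pics; ls
cat > h.py <<'E'
import numpy as np, cv2
from workcell import manip
from scipy.spatial.transform import Rotation as R
def ray(cam,px,z,cal=None):
    c=cal or manip.calibration(cam); M=np.array(c["camera_from_world"]); f=210/np.tan(np.radians(c["vfov"])/2)
    d=M[:3,:3].T@np.array([(px[0]-c["cx"])/f,(px[1]-c["cy"])/f,1]); o=-M[:3,:3].T@M[:3,3]
    return o+d*(z-o[2])/d[2]
def proj(cam,p,cal=None):
    c=cal or manip.calibration(cam); M=np.array(c["camera_from_world"]); f=210/np.tan(np.radians(c["vfov"])/2)
    q=M[:3,:3]@p+M[:3,3]; return q[:2]/q[2]*f+[c["cx"],c["cy"]]
E
python3 - <<'E'
from h import *
o=manip.get_obs(); print({k:np.round(v,3) for k,v in o.items()}); print(R.from_quat(o["ee_rot"]).as_matrix().round(3))
ims=[]
for n in ("scene","side"):
    im=manip.camera(n); c=manip.calibration(n); print(n,c["vfov"],c["cx"],c["cy"],np.round(c["camera_from_world"],3).tolist())
    cv2.imwrite(f"pics/{n}0.png",im)
    for t,z in (("lid_knob",.09),("lid",.05),("lid_mat_top",.004),("pan",.015),("pan_floor",0.004),("bottle",.08),("cup",.05),("carton",.02),("pot",.02)):
        for r in manip.masks_of(t,n)[:2]: print(n,t,round(r["conf"],2),np.round(r["centre"],1),r["region"].sum(),ray(n,r["centre"],z).round(3))
E
```

```text
pics
{'clock': np.float64(0.0), 'joint_pos': array([ 1.3  ,  0.333, -0.065,  1.461,  0.022,  1.35 , -0.088]), 'joint_velocities': array([ 0.   , -0.001, -0.001,  0.   ,  0.004,  0.001,  0.001]), 'tau': array([ 1.0000e-03, -6.2544e+01,  5.0000e-02, -3.9159e+01,  1.6000e-02,
        1.0000e-02,  0.0000e+00]), 'position': array([ 0.153, -0.606,  0.303]), 'ee_rot': array([ 0.992,  0.124, -0.   , -0.001]), 'ft_force': array([0.437, 0.343, 0.114]), 'torque': array([-0.023, -0.038, -0.009]), 'grasp_force': np.float64(0.0), 'grip_width': np.float64(0.997)}
[[ 0.969  0.245 -0.   ]
 [ 0.245 -0.969  0.001]
 [-0.    -0.001 -1.   ]]
scene 43.28693596686932 285.7501437298748 200.9357475163234 [[-0.79, -0.613, 0.011, 0.481], [-0.266, 0.327, -0.907, 0.213], [0.553, -0.719, -0.421, 1.242], [0.0, 0.0, 0.0, 1.0]]
scene lid_knob 0.63 [313.6 214.4] 2022 [0.456 0.078 0.09 ]
scene lid 0.83 [311.3 215.6] 2076 [0.502 0.021 0.05 ]
scene lid_mat_top 0.69 [363.9 207.4] 473 [ 0.461 -0.205  0.004]
scene pan 0.94 [244.8 277.1] 3471 [0.475 0.331 0.015]
scene pan_floor 0.61 [364.7 206. ] 473 [ 0.464 -0.215  0.004]
s
[... 544 characters left out ...]
.9] 2005 [0.471 0.067 0.09 ]
side lid_knob 0.3 [250.8 299.8] 3929 [0.417 0.43  0.09 ]
side lid 0.62 [305.8 227.1] 1996 [0.503 0.015 0.05 ]
side lid 0.15 [215.1 225.5] 945 [0.73  0.143 0.05 ]
side lid_mat_top 0.66 [345.8 217. ] 497 [ 0.463 -0.208  0.004]
side lid_mat_top 0.61 [192.1 278.1] 945 [0.655 0.334 0.004]
side pan 0.85 [256.7 299.3] 3908 [0.463 0.337 0.015]
side pan_floor 0.74 [253.3 297.6] 3963 [0.482 0.323 0.004]
side bottle 0.84 [210.6 222. ] 978 [0.715 0.18  0.08 ]
side bottle 0.49 [348.6 218.2] 440 [ 0.398 -0.046  0.08 ]
side cup 0.62 [267.1 195.9] 692 [ 0.722 -0.131  0.05 ]
side carton 0.77 [192.9 275.4] 945 [0.644 0.342 0.02 ]
side pot 0.73 [308.9 248.5] 628 [0.462 0.074 0.02 ]
```

View pics/scene0.png

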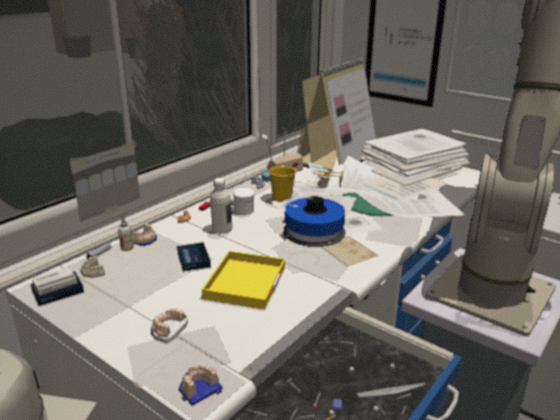

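View pics/side0.png

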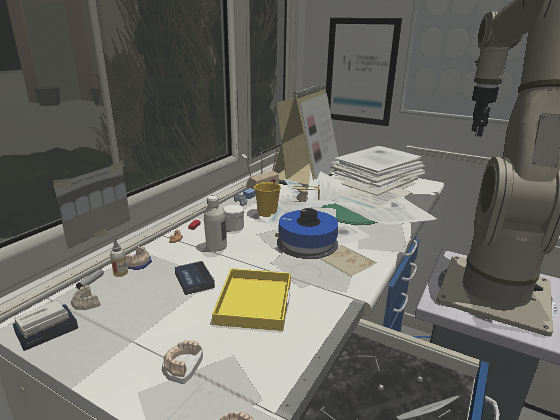

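Both views show the lid with its knob at about (316,204) in scene and (309,216) in side. The pan is at (245,277) in scene and the green mat is partly hidden behind the lid. Next I locate the knob by its dark colour and triangulate it.

Run:
```python
from h import *
for n,(a,b) in (("scene",(316,204)),("side",(309,215))):
    im=cv2.imread(f"pics/{n}0.png"); 
    m=(im.max(2)<75).astype(np.uint8); w=np.zeros_like(m); w[b-16:b+16,a-16:a+16]=1
    k,l,s,c=cv2.connectedComponentsWithStats(m*w); i=1+np.argmax(s[1:,4]); print(n,s[i],c[i], ray(n,c[i],.087).round(3))
    hsv=cv2.cvtColor(im,cv2.COLOR_BGR2HSV); g=cv2.inRange(hsv,(60,80,30),(95,255,255))
    ys,xs=np.nonzero(g); ok=(abs(xs-a-40)<60)&(abs(ys-b)<40); pts=np.array([ray(n,p,.004) for p in zip(xs[ok],ys[ok])]); print(len(pts),pts.min(0).round(3),pts.max(0).round(3),pts.mean(0).round(3))
    b2=cv2.inRange(hsv,(105,120,60),(130,255,255)); b2[:, :a-60]=0; b2[:,a+60:]=0; b2[b+50:]=0;b2[:b-30]=0
    k,l,s,c=cv2.connectedComponentsWithStats(b2); i=1+np.argmax(s[1:,4]); print("blue",s[i],c[i],ray(n,c[i],.055).round(3))
```

```text
scene [304 197  22  17 272] [314.73529412 205.53676471] [0.489 0.026 0.087]
303 [ 0.383 -0.275  0.004] [ 0.556 -0.171  0.004] [ 0.462 -0.212  0.004]
blue [ 285  198   59   38 1617] [314.74644403 218.25664811] [0.48  0.037 0.055]
side [297 208  23  19 308] [308.22727273 217.74025974] [0.491 0.026 0.087]
371 [ 0.371 -0.292  0.004] [ 0.566 -0.164  0.004] [ 0.467 -0.227  0.004]
blue [279 210  59  26 869] [308.42807825 223.81357883] [0.501 0.    0.055]
```

```bash
python3 -m jog '[{"slide":[3.7,-2.9,0],"yaw":0,"grip":-1},{"slide":[3.7,-2.9,0],"yaw":0,"grip":-1},{"slide":[3.7,-2.9,0],"yaw":0,"grip":-1},{"slide":[3.7,-2.9,0],"yaw":0,"grip":-1},{"slide":[3.7,-2.9,0],"yaw":0,"grip":-1},{"slide":[3.7,-2.9,0],"yaw":0,"grip":-1},{"slide":[3.7,-2.9,0],"yaw":0,"grip":-1},{"slide":[3.7,-2.9,0],"yaw":0,"grip":-1}]' 40; python3 -m jog '[{"slide":[3.7,-2.9,0],"yaw":0,"grip":-1},{"slide":[3.7,-2.9,0],"yaw":0,"grip":-1},{"slide":[3.7,-2.9,0],"yaw":0,"grip":-1},{"slide":[0,0,0],"yaw":0,"grip":-1}]'
python3 - <<'E'
from h import *
c=manip.calibration("wrist"); im=manip.camera("wrist"); cv2.imwrite("pics/w1.png",im)
o=manip.get_obs(); print(o["position"].round(3),o["joint_pos"].round(2))
M=np.array(c["camera_from_world"]); print("cam pos",(-M[:3,:3].T@M[:3,3]).round(3), "axes",M[:3,:3].round(2).tolist(),c["vfov"])
g=cv2.inRange(cv2.cvtColor(im,cv2.COLOR_BGR2HSV),(60,80,30),(95,255,255))
k,l,s,cc=cv2.connectedComponentsWithStats(g); i=1+np.argmax(s[1:,4]); print(s[i])
cnt=max(cv2.findContours((l==i).astype(np.uint8),0,1)[0],key=len)[:,0]
p=np.array([ray("wrist",q,.004,c)[:2] for q in cnt]); print(p.min(0),p.max(0))
E
```

```text
clock: 1.8
position: [0.3842, -0.3067, 0.3043]
ee_rot: [0.992, 0.124, 0.0, 0.0]
ft_force: [0.3, -0.2, 0.0]
grip_width: 1.001
grasp_force: 0.0
clock: 2.2
position: [0.4729, -0.1905, 0.3043]
ee_rot: [0.992, 0.128, 0.001, -0.001]
ft_force: [-1.1, 0.3, 1.1]
grip_width: 1.003
grasp_force: 0.0
[ 0.471 -0.194  0.304] [ 0.75  0.11 -0.48  1.74  0.05  1.31 -1.06]
cam pos [ 0.553 -0.169  0.373] axes [[0.25, -0.97, -0.0], [-0.92, -0.24, 0.32], [-0.31, -0.08, -0.95]] 67.88727482622241
[ 254  159   70   48 1385]
[ 0.42978555 -0.23645232] [ 0.50747771 -0.16499345]
```

View pics/w1.png

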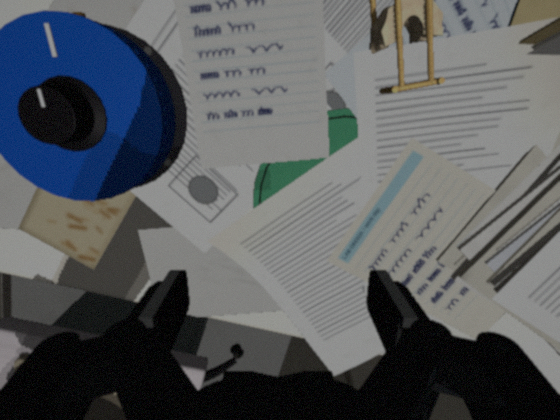

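The mat is mostly covered by papers. Its visible green spans columns 252–357 and rows 108–207, with round edges on the left at (255,165–205) and the upper right at (330–357,110). The lid is at upper left with its knob at about (48,111). I'll fit a circle of the known radius to the green edges and the knob.

Run:
```python
from h import *
im=cv2.imread("pics/w1.png"); c=manip.calibration("wrist")
P=[]
for n,f,z,box in (("wrist","w1",.004,(240,90,130,130)),("scene","scene0",.004,(330,180,80,50)),("side","side0",.004,(310,195,80,40))):
    im=cv2.imread(f"pics/{f}.png"); h=cv2.cvtColor(im,cv2.COLOR_BGR2HSV); g=cv2.inRange(h,(60,70,20),(95,255,255))
    x,y,w,hh=box; m=np.zeros_like(g); m[y:y+hh,x:x+w]=g[y:y+hh,x:x+w]
    m=cv2.morphologyEx(m,cv2.MORPH_CLOSE,np.ones((5,5))); k,l,s,_=cv2.connectedComponentsWithStats(m)
    cn=[q for ct in cv2.findContours(np.isin(l,[i for i in range(1,k) if s[i,4]>60]).astype(np.uint8),0,1)[0] for q in ct[:,0]]
    p=np.array([ray(n,q,z,c if n=="wrist" else None)[:2] for q in cn]); P.append(p)
    X,Y=np.meshgrid(np.arange(.40,.60,.002),np.arange(-.32,-.10,.002)); 
    d=np.hypot(p[:,0]-X[...,None],p[:,1]-Y[...,None])-.11
    sc=(np.exp(-(d/.002)**2)).sum(-1)-5*(d>.006).sum(-1)
    o=np.argsort(sc.ravel())[::-1][:6]; print(n,len(p),p.min(0).round(3),p.max(0).round(3),[(X.flat[i].round(3),Y.flat[i].round(3),sc.flat[i].round(1)) for i in o])
a=cv2.imread("pics/w1.png")[80:230,220:400]; b=cv2.imread("pics/side0.png")[190:240,270:390]
cv2.imwrite("pics/crop1.png",np.vstack([cv2.resize(a,(720,390),interpolation=2)[:, :720],cv2.resize(b,(720,210),interpolation=2)]))
```

```text
wrist 291 [ 0.428 -0.27 ] [ 0.566 -0.169] [(np.float64(0.46), np.float64(-0.28), np.float64(62.7)), (np.float64(0.462), np.float64(-0.28), np.float64(51.5)), (np.float64(0.458), np.float64(-0.28), np.float64(51.0)), (np.float64(0.46), np.float64(-0.278), np.float64(50.7)), (np.float64(0.456), np.float64(-0.28), np.float64(43.8)), (np.float64(0.458), np.float64(-0.278), np.float64(43.6))]
scene 98 [ 0.38  -0.277] [ 0.556 -0.171] [(np.float64(0.466), np.float64(-0.282), np.float64(24.2)), (np.float64(0.468), np.float64(-0.28), np.float64(22.7)), (np.float64(0.464), np.float64(-0.282), np.float64(22.5)), (np.float64(0.462), np.float64(-0.284), np.float64(21.4)), (np.float64(0.466), np.float64(-0.28), np.float64(19.9)), (np.float64(0.47), np.float64(-0.28), np.float64(18.4))]
side 117 [ 0.371 -0.298] [ 0.569 -0.162] [(np.float64(0.462), np.float64(-0.276), np.float64(21.6)), (np.float64(0.46), np.float64(-0.276), np.float64(21.3)), (np.float64(0.468), np.float64(-0.272), np.float64(21.2)), (np.float64(0.464), np.float64(-0.274), np.float64(21.1)), (np.float64(0.47), np.float64(-0.27), np.float64(20.0)), (np.float64(0.466), np.float64(-0.274), np.float64(19.8))]
```

View pics/crop1.png

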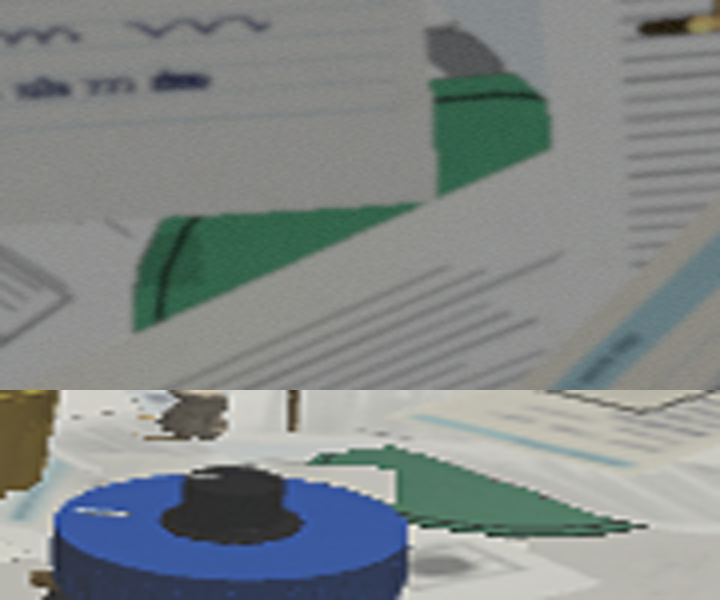

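All three views put the mat centre at about (0.461, −0.280). Next I go above the knob.

```bash
python3 -m jog '[{"slide":[1.5,-4.2,0],"yaw":0,"grip":-1},{"slide":[1.5,-4.2,0],"yaw":0,"grip":-1},{"slide":[1.5,-4.2,0],"yaw":0,"grip":-1},{"slide":[1.5,-4.2,0],"yaw":0,"grip":-1},{"slide":[1.3,-4.0,0],"yaw":0,"grip":-1},{"slide":[0,0,0],"yaw":0.15,"grip":-1},{"slide":[0,0,0],"yaw":0.15,"grip":-1},{"slide":[0,0,0],"yaw":0,"grip":-1}]'
cat > knob.py <<'E'
from h import *
import sys
c=manip.calibration("wrist"); im=manip.camera("wrist"); cv2.imwrite(f"pics/{sys.argv[1]}.png",im)
o=manip.get_obs(); Rm=R.from_quat(o["ee_rot"]).as_matrix(); print(o["position"].round(4),o["joint_pos"].round(2),Rm.round(3).tolist(),"f",np.round(o["ft_force"],1))
for r in manip.masks_of("lid","wrist")[:1]:
    cnt=max(cv2.findContours(r["region"].astype(np.uint8),0,1)[0],key=len); print("lid",r["conf"],cv2.boundingRect(cnt))
h=cv2.cvtColor(im,cv2.COLOR_BGR2HSV); b=cv2.inRange(h,(105,120,40),(130,255,255)); 
cnt=max(cv2.findContours(b,0,1)[0],key=cv2.contourArea); print("blue",cv2.boundingRect(cnt))
hull=cv2.convexHull(cnt)
inner=np.zeros_like(b); cv2.drawContours(inner,[hull],-1,255,-1)
print("blue ellipse ctr",[ray("wrist",cv2.fitEllipse(hull)[0],z,c).round(4) for z in (.071,)])
d=((im.max(2)<70)&(inner>0)).astype(np.uint8); k,l,s,cc=cv2.connectedComponentsWithStats(d); i=1+np.argmax(s[1:,4]); print("dark",s[i],cc[i],"z.071",ray("wrist",cc[i],.085,c).round(4))
E
python3 knob.py w2
```

```text
clock: 3.05
position: [0.4893, 0.0217, 0.3039]
ee_rot: [1.0, -0.028, 0.0, 0.0]
ft_force: [-0.1, -0.2, 0.6]
grip_width: 1.0
grasp_force: 0.0
[0.4893 0.0217 0.3039] [ 0.5   0.08 -0.66  1.78  0.05  1.3  -1.79] [[0.999, -0.05, 0.0], [-0.05, -0.999, -0.001], [0.0, 0.001, -1.0]] f [ 0.1  0.2 -0.3]
lid 0.87 (198, 94, 170, 166)
blue (200, 94, 168, 166)
blue ellipse ctr [array([0.5038, 0.0154, 0.071 ])]
dark [ 200  150  117   92 5821] [262.85174369 194.66981618] z.071 [0.4904 0.036  0.085 ]
```

View pics/w2.png

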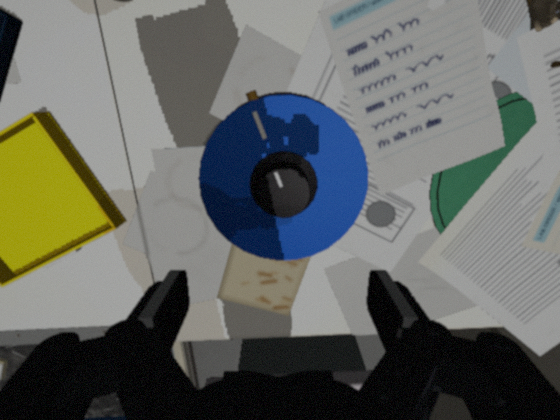

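The lid disc is centred at about (284,177), with the knob's dark circle at (283,184). The fingers are symmetric about column 278.

Run:
```python
from h import *
c=manip.calibration("wrist"); r=lambda p,z: ray("wrist",p,z,c).round(4)
print("disc",r((284,177),.071),"collar",r((283,184.5),.077))
im=cv2.imread("pics/w2.png"); h=cv2.cvtColor(im,cv2.COLOR_BGR2HSV)
d=((h[...,1]<90)&(im.max(2)<110)).astype(np.uint8)
w=np.zeros_like(d); w[145:225,240:325]=1; d=cv2.morphologyEx(d*w,cv2.MORPH_OPEN,np.ones((5,5)))
k,l,s,cc=cv2.connectedComponentsWithStats(d); i=1+np.argmax(s[1:,4]); print(s[i],cc[i])
for z in (.073,.077,.103):
  for P in ((.490,.026),(.493,.021)): print(z,P,proj("wrist",np.array([*P,z]),c).round(1))
y=manip.masks_of("pan","wrist")
```

```text
disc [0.5034 0.0149 0.071 ] collar [0.4974 0.0163 0.077 ]
[ 266  155   50   61 1917] [291.22691706 188.47470005]
0.073 (0.49, 0.026) [273.5 191.2]
0.073 (0.493, 0.021) [278.4 188.1]
0.077 (0.49, 0.026) [273.4 192.3]
0.077 (0.493, 0.021) [278.4 189.1]
0.103 (0.49, 0.026) [273.1 200. ]
0.103 (0.493, 0.021) [278.5 196.6]
```

```bash
python3 -m jog '[{"slide":[1.0,0.6,3],"yaw":0,"grip":-1},{"slide":[0,0,4],"yaw":0.14,"grip":-1},{"slide":[0,0,3],"yaw":0.14,"grip":-1},{"slide":[0,0,0],"yaw":0.14,"grip":-1},{"slide":[0,0,0],"yaw":0.14,"grip":-1},{"slide":[0,0,0],"yaw":0,"grip":-1}]'
python3 knob.py w3
python3 - <<'E'
from h import *
c=manip.calibration("wrist")
im=cv2.imread("pics/w3.png")
for P in ((.49,.026),(.499,.0155),(.4990,.0205)):
  for z,r,col in ((.103,.024,(0,255,0)),(.071,.034,(0,255,255)),(.071,.085,(0,0,255))):
    t=np.linspace(0,6.3,60); q=np.array([proj("wrist",np.array([P[0]+r*np.cos(a),P[1]+r*np.sin(a),z]),c) for a in t]).astype(int)
    if P[0]==.499 and P[1]<.02: cv2.polylines(im,[q],False,col,1)
cv2.imwrite("pics/w3o.png",im)
E
```

```text
clock: 3.8
position: [0.499, 0.0157, 0.2037]
ee_rot: [0.953, -0.301, -0.0, 0.0]
ft_force: [-0.8, -0.7, -0.8]
grip_width: 1.001
grasp_force: 0.0
[0.4991 0.0158 0.2039] [ 0.43  0.19 -0.6   1.88  0.12  1.1  -2.4 ] [[0.821, -0.571, 0.0], [-0.571, -0.821, -0.0], [0.0, 0.0, -1.0]] f [-0.6 -0.1  0.3]
lid 0.85 (160, 106, 242, 226)
blue (161, 104, 240, 226)
blue ellipse ctr [array([0.5051, 0.0091, 0.071 ])]
dark [  169   186   174   143 13603] [259.8908329  256.26486804] z.071 [0.4945 0.0338 0.085 ]
```

View pics/w3o.png

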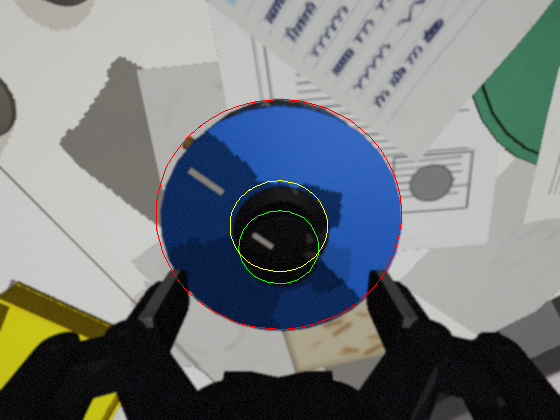

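The overlay at (0.499, 0.0155) matches the knob (green circle around (279,246)) and the lid rim. I descend and grip.

```bash
python3 -m jog '[{"slide":[0,0,3],"yaw":0,"grip":-1},{"slide":[0,0,2],"yaw":0,"grip":-1},{"slide":[0,0,0.8],"yaw":0,"grip":-1},{"slide":[0,0,0],"yaw":0,"grip":1},{"slide":[0,0,0],"yaw":0,"grip":1},{"slide":[0,0,0],"yaw":0,"grip":1},{"slide":[0,0,0],"yaw":0,"grip":1},{"slide":[0,0,0],"yaw":0,"grip":1}]' 60; python3 -c "
from h import *
o=manip.get_obs();print(o['joint_pos'].round(2),o['torque'].round(2),o['position'].round(4))"
```

```text
clock: 4.7
position: [0.4989, 0.0145, 0.1474]
ee_rot: [0.953, -0.302, 0.0, 0.002]
ft_force: [-10.2, -6.7, 11.6]
grip_width: 0.542
grasp_force: 60.8
[ 0.41  0.27 -0.59  1.94  0.18  0.99 -2.45] [-1.37  1.74  0.17] [0.4989 0.0145 0.1474]
```

```bash
python3 -m jog '[{"slide":[0,0.12,-0.12],"yaw":0,"grip":1},{"slide":[0,0,0],"yaw":0,"grip":1},{"slide":[0,0,-0.03],"yaw":-0.1,"grip":1},{"slide":[0,0,-0.03],"yaw":-0.1,"grip":1},{"slide":[0,0,-0.03],"yaw":-0.1,"grip":1},{"slide":[0,0,0],"yaw":0,"grip":1}]'; python3 -c "
from h import *
o=manip.get_obs();print(o['joint_pos'].round(2),o['torque'].round(2),o['position'].round(4))"
```

```text
clock: 5.3
position: [0.4988, 0.0152, 0.1484]
ee_rot: [0.988, -0.155, 0.001, -0.0]
ft_force: [0.9, -2.1, -2.5]
grip_width: 0.542
grasp_force: 62.2
[ 0.45  0.27 -0.63  1.94  0.19  0.99 -2.15] [-0.42 -0.21  0.08] [0.4988 0.0152 0.1484]
```

```bash
python3 -m jog '[{"slide":[0,0,-0.045],"yaw":-0.145,"grip":1},{"slide":[0,0,-0.045],"yaw":-0.145,"grip":1},{"slide":[0,0,-0.045],"yaw":-0.145,"grip":1},{"slide":[0,0,-0.045],"yaw":-0.145,"grip":1},{"slide":[0,0,-0.045],"yaw":-0.145,"grip":1},{"slide":[0,0,-0.045],"yaw":-0.145,"grip":1},{"slide":[0,0,-0.045],"yaw":-0.145,"grip":1},{"slide":[0,0,0],"yaw":0,"grip":1}]'; python3 -c "
from h import *
o=manip.get_obs();print(o['joint_pos'].round(2),o['torque'].round(2),o['position'].round(4),manip.calibration('wrist')['camera_from_world'][0]);cv2.imwrite('pics/w4.png',manip.camera('wrist'))"
```

```text
clock: 6.1
position: [0.4982, 0.017, 0.1513]
ee_rot: [0.938, 0.346, 0.0, -0.001]
ft_force: [-2.5, 4.6, -0.3]
grip_width: 0.542
grasp_force: 62.5
[ 0.58  0.3  -0.79  1.93  0.25  1.01 -1.18] [1.16 0.61 0.29] [0.4982 0.017  0.1513] [ 0.64850686 -0.76120715 -0.00158886 -0.30978624]
```

View pics/w4.png

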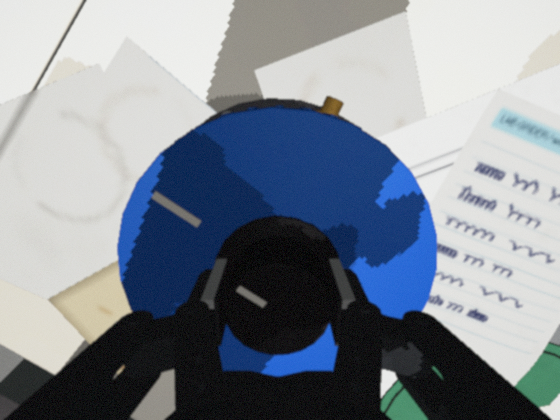

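The lid's mark keeps its place relative to the fingers (around (175,210)) and z is rising, so the lid is turning with the gripper. I continue.

```bash
python3 -m jog '[{"slide":[0,0,-0.045],"yaw":-0.145,"grip":1},{"slide":[0,0,-0.045],"yaw":-0.145,"grip":1},{"slide":[0,0,-0.045],"yaw":-0.145,"grip":1},{"slide":[0,0,-0.045],"yaw":-0.145,"grip":1},{"slide":[0,0,-0.045],"yaw":-0.145,"grip":1},{"slide":[0,0,-0.045],"yaw":-0.145,"grip":1},{"slide":[0,0,-0.045],"yaw":-0.145,"grip":1},{"slide":[0,0,-0.045],"yaw":-0.145,"grip":1}]'; python3 -c "
from h import *
o=manip.get_obs();print(o['joint_pos'].round(2),o['torque'].round(2),o['position'].round(4))"
```

```text
clock: 6.95
position: [0.4959, 0.0186, 0.1548]
ee_rot: [0.596, 0.803, -0.0, -0.004]
ft_force: [-19.4, 10.2, 13.3]
grip_width: 0.544
grasp_force: 63.8
[ 0.75  0.36 -0.99  1.92  0.34  1.05 -0.1 ] [ 2.17  4.07 -1.84] [0.4959 0.0186 0.1548]
```

```bash
python3 -m jog '[{"slide":[0.19,-0.2,-0.1],"yaw":0,"grip":1},{"slide":[0,0,0],"yaw":0,"grip":1}]'; python3 -c "
from h import *
o=manip.get_obs();print(o['joint_pos'].round(2),o['torque'].round(2),o['position'].round(4))"
```

```text
clock: 7.15
position: [0.4948, 0.0182, 0.1555]
ee_rot: [0.597, 0.802, 0.0, -0.001]
ft_force: [-4.3, 4.8, -4.0]
grip_width: 0.545
grasp_force: 62.3
[ 0.75  0.35 -1.    1.92  0.34  1.05 -0.1 ] [1.24 1.02 0.25] [0.4948 0.0182 0.1555]
```

```bash
python3 -m jog '[{"slide":[-0.02,-0.03,-0.045],"yaw":-0.145,"grip":1},{"slide":[-0.02,-0.03,-0.045],"yaw":-0.145,"grip":1},{"slide":[-0.02,-0.03,-0.045],"yaw":-0.145,"grip":1},{"slide":[-0.02,-0.03,-0.045],"yaw":-0.145,"grip":1},{"slide":[-0.02,-0.03,-0.045],"yaw":-0.145,"grip":1},{"slide":[-0.02,-0.03,-0.045],"yaw":-0.145,"grip":1},{"slide":[-0.02,-0.03,-0.045],"yaw":-0.145,"grip":1},{"slide":[0,0,0],"yaw":0,"grip":1}]'; python3 -c "
from h import *
o=manip.get_obs();print(o['joint_pos'].round(2),o['torque'].round(2),o['position'].round(4),R.from_quat(o['ee_rot']).as_matrix().round(2).tolist())"
```

```text
clock: 7.95
position: [0.4936, 0.0161, 0.1586]
ee_rot: [0.13, 0.992, 0.001, -0.002]
ft_force: [-11.8, 4.6, 5.0]
grip_width: 0.546
grasp_force: 63.3
[ 0.9   0.45 -1.2   1.92  0.47  1.1   0.83] [1.23 2.45 0.75] [0.4936 0.0161 0.1586] [[-0.97, 0.26, -0.0], [0.26, 0.97, 0.0], [0.0, 0.0, -1.0]]
```

```bash
python3 -m jog '[{"slide":[0.12,0,-0.05],"yaw":0,"grip":1},{"slide":[-0.01,-0.04,-0.045],"yaw":-0.145,"grip":1},{"slide":[-0.01,-0.04,-0.045],"yaw":-0.145,"grip":1},{"slide":[-0.01,-0.04,-0.045],"yaw":-0.145,"grip":1},{"slide":[-0.01,-0.04,-0.045],"yaw":-0.145,"grip":1},{"slide":[-0.01,-0.04,-0.045],"yaw":-0.145,"grip":1},{"slide":[-0.01,-0.04,-0.045],"yaw":-0.145,"grip":1},{"slide":[0,0,0],"yaw":0,"grip":1}]'; python3 -c "
from h import *
o=manip.get_obs();print(o['joint_pos'].round(2),o['torque'].round(2),o['position'].round(4),R.from_quat(o['ee_rot']).as_matrix().round(2).tolist())"
```

```text
clock: 8.75
position: [0.4935, 0.0131, 0.1614]
ee_rot: [-0.3, 0.954, 0.001, -0.002]
ft_force: [-6.5, 2.4, -2.3]
grip_width: 0.543
grasp_force: 62.7
[ 1.01  0.58 -1.37  1.91  0.62  1.18  1.59] [0.5 1.9 0.3] [0.4935 0.0131 0.1614] [[-0.82, -0.57, -0.0], [-0.57, 0.82, 0.0], [0.0, 0.0, -1.0]]
```

```bash
python3 -m jog '[{"slide":[0,0,0],"yaw":0,"grip":-0.7},{"slide":[0,0,0],"yaw":0,"grip":-0.7},{"slide":[0,0,0],"yaw":0,"grip":-0.7},{"slide":[-0.34,0,0],"yaw":0,"grip":-0.7},{"slide":[0,0,0],"yaw":0.145,"grip":-0.7},{"slide":[0,0,0],"yaw":0.145,"grip":-0.7},{"slide":[0,0,0],"yaw":0.145,"grip":-0.7},{"slide":[0,0,0],"yaw":0.145,"grip":-0.7}]'; python3 -m jog '[{"slide":[0,0,0],"yaw":0.145,"grip":-0.7},{"slide":[0,0,0],"yaw":0.145,"grip":-0.7},{"slide":[0,0,0],"yaw":0.145,"grip":-0.7},{"slide":[0,0,0],"yaw":0.145,"grip":-0.7},{"slide":[0,0,0],"yaw":0.145,"grip":-0.7},{"slide":[0,0,0],"yaw":0.145,"grip":-0.7},{"slide":[0,0,0],"yaw":0.145,"grip":-0.7},{"slide":[0,0,0],"yaw":0.145,"grip":-0.7}]'; python3 -m jog '[{"slide":[0,0,0],"yaw":0.145,"grip":-0.7},{"slide":[0,0,0],"yaw":0.145,"grip":-0.7},{"slide":[0,0,0],"yaw":0.145,"grip":-0.7},{"slide":[0,0,0],"yaw":0.145,"grip":-0.7},{"slide":[0,0,0],"yaw":0,"grip":-0.7}]'; python3 -c "
from h import *
o=manip.get_obs();print(o['joint_pos'].round(2),o['torque'].round(2),o['position'].round(4),R.from_quat(o['ee_rot']).as_matrix().round(2).tolist())"
```

```text
clock: 9.55
position: [0.4981, 0.0142, 0.1624]
ee_rot: [-0.01, 1.0, -0.0, 0.0]
ft_force: [0.3, 0.5, -0.2]
grip_width: 0.85
grasp_force: 0.0
clock: 10.35
position: [0.4981, 0.0143, 0.1624]
ee_rot: [0.54, 0.842, 0.0, 0.0]
ft_force: [-0.2, -0.6, -0.7]
grip_width: 0.849
grasp_force: 0.0
clock: 10.85
position: [0.4981, 0.0144, 0.1624]
ee_rot: [0.757, 0.654, 0.0, 0.0]
ft_force: [-0.2, 1.0, 0.0]
grip_width: 0.844
grasp_force: 0.0
[ 0.69  0.32 -0.91  1.92  0.29  1.04 -0.49] [0.01 0.01 0.03] [0.4981 0.0144 0.1624] [[0.14, 0.99, 0.0], [0.99, -0.14, -0.0], [-0.0, 0.0, -1.0]]
```

```bash
python3 -m jog '[{"slide":[0.07,-0.15,0],"yaw":0.145,"grip":-0.7},{"slide":[0,0,0],"yaw":0.145,"grip":-0.7},{"slide":[0,0,0],"yaw":0.145,"grip":-0.7},{"slide":[0,0,0],"yaw":0.145,"grip":-0.7},{"slide":[0,0,0],"yaw":0,"grip":1},{"slide":[0,0,0],"yaw":0,"grip":1},{"slide":[0,0,0],"yaw":0,"grip":1},{"slide":[0,0,0],"yaw":0,"grip":1}]'; python3 -c "
from h import *
o=manip.get_obs();print(o['joint_pos'].round(2),o['torque'].round(2),o['position'].round(4),R.from_quat(o['ee_rot']).as_matrix().round(2).tolist())"
```

```text
clock: 11.65
position: [0.4962, 0.0156, 0.1626]
ee_rot: [0.91, 0.415, -0.0, -0.0]
ft_force: [-4.4, 0.9, 8.9]
grip_width: 0.544
grasp_force: 60.4
[ 0.61  0.29 -0.82  1.92  0.24  1.03 -1.03] [0.22 0.9  0.04] [0.4962 0.0156 0.1626] [[0.66, 0.75, -0.0], [0.75, -0.66, 0.0], [-0.0, -0.0, -1.0]]
```

```bash
python3 -m jog '[{"slide":[0,-0.05,-0.12],"yaw":-0.145,"grip":1},{"slide":[0,0,-0.045],"yaw":-0.145,"grip":1},{"slide":[0,0,-0.045],"yaw":-0.145,"grip":1},{"slide":[0,0,-0.045],"yaw":-0.145,"grip":1},{"slide":[0,0,-0.045],"yaw":-0.145,"grip":1},{"slide":[0,0,-0.045],"yaw":-0.145,"grip":1},{"slide":[0,0,-0.045],"yaw":-0.145,"grip":1},{"slide":[0,0,-0.045],"yaw":-0.145,"grip":1}]'; python3 -c "
from h import *
o=manip.get_obs();print(o['joint_pos'].round(2),o['torque'].round(2),o['position'].round(4),R.from_quat(o['ee_rot']).as_matrix().round(2).tolist())"
```

```text
clock: 12.45
position: [0.4958, 0.0156, 0.1664]
ee_rot: [0.532, 0.847, 0.0, -0.0]
ft_force: [-2.5, 2.7, 1.7]
grip_width: 0.541
grasp_force: 61.9
[ 0.77  0.34 -1.01  1.91  0.33  1.07  0.07] [ 0.55  0.5  -0.35] [0.4958 0.0156 0.1664] [[-0.43, 0.9, -0.0], [0.9, 0.43, 0.0], [0.0, -0.0, -1.0]]
```

```bash
python3 -m jog '[{"slide":[0,0,-0.045],"yaw":-0.145,"grip":1},{"slide":[0,0,-0.045],"yaw":-0.145,"grip":1},{"slide":[0,0,-0.045],"yaw":-0.145,"grip":1},{"slide":[0,0,-0.045],"yaw":-0.145,"grip":1},{"slide":[0,0,-0.045],"yaw":-0.145,"grip":1},{"slide":[0,0,-0.045],"yaw":-0.145,"grip":1},{"slide":[0,0,-0.1],"yaw":0,"grip":1},{"slide":[0,0,-0.1],"yaw":0,"grip":1}]'; python3 -c "
from h import *
o=manip.get_obs();print(o['joint_pos'].round(2),o['torque'].round(2),o['position'].round(4),R.from_quat(o['ee_rot']).as_matrix().round(2).tolist())"
```

```text
clock: 13.25
position: [0.4955, 0.0152, 0.1708]
ee_rot: [0.132, 0.991, 0.0, -0.001]
ft_force: [-1.7, 0.7, -3.2]
grip_width: 0.545
grasp_force: 61.8
[ 0.9   0.42 -1.19  1.91  0.43  1.11  0.85] [0.17 0.42 0.05] [0.4955 0.0152 0.1708] [[-0.97, 0.26, -0.0], [0.26, 0.97, 0.0], [0.0, 0.0, -1.0]]
```

```bash
python3 -m jog '[{"slide":[0,0,-0.4],"yaw":0,"grip":1},{"slide":[0,0,-0.6],"yaw":0,"grip":1},{"slide":[0,0,-0.8],"yaw":0,"grip":1},{"slide":[0,0,-1],"yaw":0,"grip":1},{"slide":[0,0,-1],"yaw":0,"grip":1},{"slide":[0,0,-1],"yaw":0,"grip":1},{"slide":[0,0,-0.8],"yaw":0,"grip":1},{"slide":[0,0,0],"yaw":0,"grip":1}]'; python3 -c "
from h import *
o=manip.get_obs();print(o['joint_pos'].round(2),o['torque'].round(2),o['position'].round(4),R.from_quat(o['ee_rot']).as_matrix().round(3).tolist())
im=manip.camera('side')
r=manip.masks_of('lid','side')[0];print(r['conf'],r['centre'])
cv2.imwrite('pics/s2.png',im)"
```

```text
clock: 14.05
position: [0.4965, 0.0154, 0.2284]
ee_rot: [0.132, 0.991, -0.0, 0.001]
ft_force: [0.3, -0.6, -1.8]
grip_width: 0.541
grasp_force: 61.8
[ 0.97  0.34 -1.25  1.84  0.35  1.21  0.92] [ 0.01  0.01 -0.02] [0.4965 0.0154 0.2284] [[-0.965, 0.261, 0.002], [0.261, 0.965, -0.0], [-0.002, 0.0, -1.0]]
0.71 [312.0, 200.9]
```

View pics/s2.png

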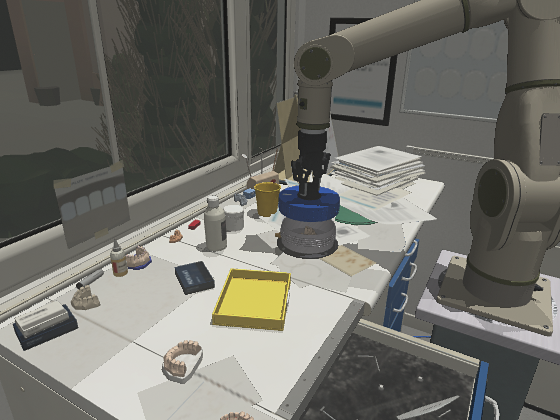

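The lid hangs free above the pot at (312,201), level. I carry it to the mat.

```bash
python3 -m jog '[{"slide":[-0.5,-3.5,0],"yaw":0,"grip":1},{"slide":[-0.5,-3.7,0],"yaw":0,"grip":1},{"slide":[-0.5,-3.7,0],"yaw":0,"grip":1},{"slide":[-0.5,-3.7,0],"yaw":0,"grip":1},{"slide":[-0.6,-3.7,0],"yaw":0,"grip":1},{"slide":[-0.6,-3.7,0],"yaw":0,"grip":1},{"slide":[-0.6,-3.7,0],"yaw":0,"grip":1},{"slide":[-0.5,-3.7,0],"yaw":0,"grip":1}]';python3 -m jog '[{"slide":[0,0,2],"yaw":0,"grip":1},{"slide":[0,0,2.5],"yaw":0,"grip":1},{"slide":[0,0,2.5],"yaw":0,"grip":1},{"slide":[0,0,1.5],"yaw":0,"grip":1},{"slide":[0,0,0.8],"yaw":0,"grip":1},{"slide":[0,0,0],"yaw":0,"grip":1}]'; python3 -c "
from h import *
o=manip.get_obs();print(o['joint_pos'].round(2),o['position'].round(4),R.from_quat(o['ee_rot']).as_matrix().round(3).tolist())"
```

```text
clock: 14.95
position: [0.4602, -0.2812, 0.2266]
ee_rot: [0.132, 0.991, 0.0, -0.0]
ft_force: [0.3, 0.1, -1.8]
grip_width: 0.543
grasp_force: 62.2
clock: 15.55
position: [0.4606, -0.2794, 0.1335]
ee_rot: [0.131, 0.991, 0.0, -0.0]
ft_force: [0.4, 1.0, -1.2]
grip_width: 0.54
grasp_force: 62.3
[ 1.33  0.54 -1.06  1.83  0.53  1.09  1.38] [ 0.4606 -0.2794  0.1335] [[-0.965, 0.26, -0.001], [0.26, 0.965, 0.001], [0.001, 0.001, -1.0]]
```

```bash
python3 -m jog '[{"slide":[0,0,0.4],"yaw":0,"grip":1},{"slide":[0,0,0.3],"yaw":0,"grip":1},{"slide":[0,0,0.15],"yaw":0,"grip":1},{"slide":[0,0,0],"yaw":0,"grip":1}]'; python3 -m jog '[{"slide":[0,0,0.1],"yaw":0,"grip":1},{"slide":[0,0,0.1],"yaw":0,"grip":1},{"slide":[0,0,0],"yaw":0,"grip":1}]'
```

```text
clock: 15.95
position: [0.4609, -0.2798, 0.1258]
ee_rot: [0.132, 0.991, -0.0, 0.0]
ft_force: [-0.2, 0.1, -3.0]
grip_width: 0.541
grasp_force: 62.3
clock: 16.25
position: [0.4609, -0.2797, 0.1237]
ee_rot: [0.132, 0.991, -0.0, 0.0]
ft_force: [0.3, -0.2, -1.8]
grip_width: 0.543
grasp_force: 62.3
```

```bash
python3 -m jog '[{"slide":[0,0,0.08],"yaw":0,"grip":1},{"slide":[0,0,0],"yaw":0,"grip":1}]'; python3 -m jog '[{"slide":[0,0,0.08],"yaw":0,"grip":1},{"slide":[0,0,0],"yaw":0,"grip":1}]'
```

```text
clock: 16.45
position: [0.4609, -0.2797, 0.1235]
ee_rot: [0.132, 0.991, -0.0, -0.0]
ft_force: [-4.2, 0.6, 8.4]
grip_width: 0.54
grasp_force: 63.2
clock: 16.65
position: [0.461, -0.2797, 0.1235]
ee_rot: [0.132, 0.991, -0.001, -0.0]
ft_force: [-9.0, 2.7, 18.9]
grip_width: 0.542
grasp_force: 64.3
```

```bash
python3 -m jog '[{"slide":[0,0,-0.13],"yaw":0,"grip":1},{"slide":[0,0,0],"yaw":0,"grip":-1},{"slide":[0,0,0],"yaw":0,"grip":-1},{"slide":[0,0,0],"yaw":0,"grip":-1},{"slide":[0,0,0],"yaw":0,"grip":-1},{"slide":[0,0,-1],"yaw":0,"grip":-1},{"slide":[0,0,-3],"yaw":0,"grip":-1},{"slide":[0,0,-4],"yaw":0,"grip":-1}]'; python3 -m jog '[{"slide":[0.5,3.5,-2],"yaw":0.14,"grip":-1},{"slide":[0,3.7,-2],"yaw":0.14,"grip":-1},{"slide":[-0.5,3.7,0],"yaw":0.14,"grip":-1},{"slide":[-1,3.7,0],"yaw":0.14,"grip":-1},{"slide":[-1.5,3.6,0],"yaw":0.14,"grip":-1},{"slide":[-2.2,3.4,0],"yaw":0.14,"grip":-1},{"slide":[-2.5,3,0],"yaw":0.14,"grip":-1},{"slide":[0,0,0],"yaw":0,"grip":-1}]';  python3 - <<'E'
from h import *
o=manip.get_obs();print(o['joint_pos'].round(2),o['position'].round(4),R.from_quat(o['ee_rot']).as_matrix().round(3).tolist())
c=manip.calibration("wrist"); im=manip.camera("wrist"); cv2.imwrite("pics/w5.png",im)
for t,z in (("model",.028),("model_mid",.028),("pot",.066),("pan",.015),("lid",.04)):
  for r in manip.masks_of(t,"wrist")[:2]: print(t,round(r["conf"],2),np.round(r["centre"],1),r["region"].sum(),ray("wrist",r["centre"],z,c).round(3))
E
```

```text
clock: 17.45
position: [0.4602, -0.2792, 0.2037]
ee_rot: [0.131, 0.991, 0.001, -0.001]
ft_force: [-0.2, -1.4, 1.1]
grip_width: 0.999
grasp_force: 0.0
clock: 18.25
position: [0.6523, -0.1527, 0.2429]
ee_rot: [0.584, 0.812, 0.001, -0.0]
ft_force: [-0.3, 0.3, 0.1]
grip_width: 1.003
grasp_force: 0.0
[ 0.75  0.62 -0.88  1.37  0.47  1.36  0.19] [ 0.6523 -0.1527  0.2429] [[-0.318, 0.948, 0.001], [0.948, 0.318, 0.002], [0.001, 0.001, -1.0]]
model 0.51 [ 69.  252.9] 20667 [ 0.473 -0.275  0.028]
pot 0.6 [169.2  21.5] 7980 [ 0.538 -0.047  0.066]
lid 0.66 [ 65.9 253.4] 20680 [ 0.476 -0.268  0.04 ]
```

View pics/w5.png

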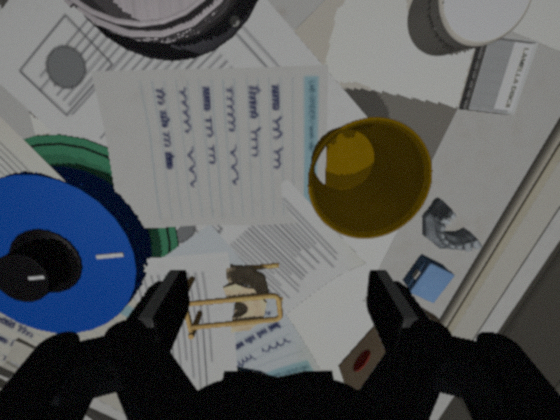

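The lid lies on the mat with the green rim showing round it. The yaw took me off course, towards (0.65, −0.15), but well above the cup. I correct and go over the pot.

```bash
python3 -m jog '[{"slide":[4.2,-1.9,-1],"yaw":0,"grip":-1},{"slide":[4.2,-1.9,-1],"yaw":0,"grip":-1},{"slide":[4.2,-1.9,-1],"yaw":0,"grip":-1},{"slide":[4.2,-1.9,-1],"yaw":0,"grip":-1},{"slide":[4.1,-1.9,-1],"yaw":0,"grip":-1},{"slide":[0,0,0],"yaw":0,"grip":-1}]';  python3 - <<'E'
from h import *
o=manip.get_obs();print(o['joint_pos'].round(2),o['position'].round(4),R.from_quat(o['ee_rot']).as_matrix().round(3).tolist())
c=manip.calibration("wrist"); im=manip.camera("wrist"); 
for t,z in (("model",.035),("model_mid",.028),("pot",.066)):
  for r in manip.masks_of(t,"wrist")[:2]:
    print(t,round(r["conf"],2),np.round(r["centre"],1),r["region"].sum(),ray("wrist",r["centre"],z,c).round(3))
    if t=="model" and r["region"].sum()<15000:
        cn=max(cv2.findContours(r["region"].astype(np.uint8),0,1)[0],key=len); np.save("mc.npy",cn[:,0]); P=np.array([ray("wrist",q,.028,c)[:2] for q in cn[:,0]],np.float32)
        print("rect",cv2.minAreaRect(P))
cv2.imwrite("pics/w6.png",im)
E
```

```text
clock: 19.15
position: [0.4892, 0.0192, 0.2949]
ee_rot: [0.58, 0.815, -0.001, 0.002]
ft_force: [1.0, -0.8, -0.0]
grip_width: 1.001
grasp_force: 0.0
[ 0.91  0.16 -1.11  1.78  0.15  1.3   0.09] [0.4892 0.0192 0.2949] [[-0.328, 0.945, 0.002], [0.945, 0.328, -0.005], [-0.005, 0.0, -1.0]]
model 0.78 [281.1 180.3] 1409 [0.492 0.024 0.035]
rect ((0.4924931526184082, 0.013518614694476128), (0.04589345306158066, 0.06482996046543121), 5.833918571472168)
model_mid 0.64 [279.  180.9] 1397 [0.491 0.021 0.028]
pot 0.73 [285.  183.7] 18685 [0.494 0.029 0.066]
```

View pics/w6.png

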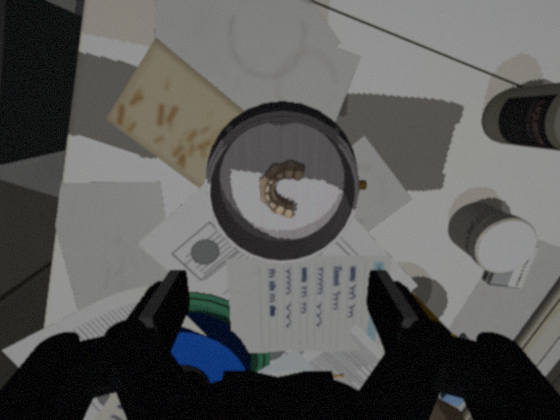

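The model is in the pot at (281,188), with its front curve at left (262,190) and its open ends to the right. The fitted rectangle of 46×65 mm agrees with the given size. I align and go lower for a close look.

```bash
python3 -m jog '[{"slide":[-0.83,0.91,0],"yaw":0.145,"grip":-1},{"slide":[0,0,1],"yaw":0.145,"grip":-1},{"slide":[0,0,1],"yaw":0.145,"grip":-1},{"slide":[0,0,1],"yaw":0.145,"grip":-1},{"slide":[0,0,1],"yaw":0.145,"grip":-1},{"slide":[0,0,1],"yaw":0.145,"grip":-1},{"slide":[0,0,1],"yaw":0.145,"grip":-1},{"slide":[0,0,1],"yaw":0.145,"grip":-1}]' 35;  python3 -m jog '[{"slide":[0,0,1],"yaw":0.145,"grip":-1},{"slide":[0,0,1],"yaw":0.145,"grip":-1},{"slide":[0,0,1],"yaw":0.145,"grip":-1},{"slide":[0,0,1],"yaw":0.145,"grip":-1},{"slide":[0,0,1],"yaw":0.06,"grip":-1},{"slide":[0,0,0],"yaw":0,"grip":-1}]' ;cat > m.py <<'E'
from h import *
import sys
o=manip.get_obs();print(o['joint_pos'].round(2),o['position'].round(4),R.from_quat(o['ee_rot']).as_matrix().round(3).tolist())
c=manip.calibration("wrist"); im=manip.camera("wrist"); P=None
for t in ("model","pan"):
  for r in manip.masks_of(t,"wrist")[:1]:
    print(t,round(r["conf"],2),np.round(r["centre"],1),r["region"].sum())
    cn=max(cv2.findContours(r["region"].astype(np.uint8),0,1)[0],key=len)
    P=np.array([ray("wrist",q,.028,c)[:2] for q in cn[:,0]],np.float32); print("rect",cv2.minAreaRect(P)); cv2.drawContours(im,[cn],-1,(0,255,0),1)
cv2.imwrite(f"pics/{sys.argv[1]}.png",im)
E
python3 m.py w7
```

```text
clock: 20.15
position: [0.5038, 0.0083, 0.2221]
ee_rot: [0.934, 0.357, -0.001, -0.001]
ft_force: [-0.1, -0.0, -0.2]
grip_width: 1.001
grasp_force: 0.0
clock: 20.75
position: [0.503, 0.0085, 0.1715]
ee_rot: [0.999, 0.048, -0.002, -0.0]
ft_force: [-0.1, 1.7, -0.6]
grip_width: 0.998
grasp_force: 0.0
[ 0.6   0.28 -0.79  1.9   0.23  1.06 -1.76] [0.503  0.0085 0.1715] [[0.995, 0.096, -0.003], [0.096, -0.995, 0.001], [-0.003, -0.001, -1.0]]
model 0.89 [271.6 231.6] 3077
rect ((0.49640440940856934, 0.01279180496931076), (0.04650012403726578, 0.06178811565041542), 6.267632961273193)
pan 0.63 [  7.4 247.2] 891
rect ((0.4658311903476715, 0.20386452972888947), (0.019651316106319427, 0.050132062286138535), 79.44109344482422)
```

View pics/w7.png

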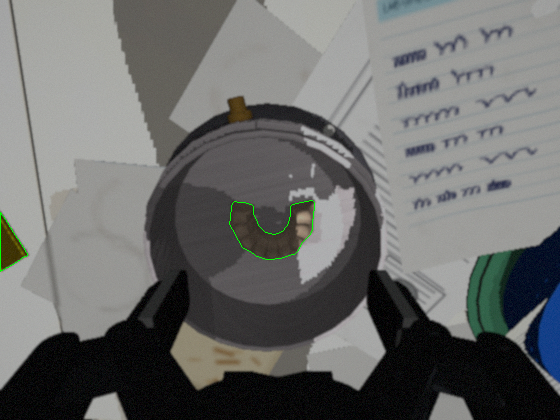

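The model is seen at (272,231), its contour aligned with the fingers, and the centre needs a 5 mm shift left in the picture. I correct, descend and grip.

```bash
python3 -m jog '[{"slide":[0,-0.54,2],"yaw":0,"grip":-1},{"slide":[0,0,2.5],"yaw":0,"grip":-1},{"slide":[0,0,2],"yaw":0,"grip":-1},{"slide":[0,0,1.4],"yaw":0,"grip":-1},{"slide":[0,0,0.75],"yaw":0,"grip":-1},{"slide":[0,0,0],"yaw":0,"grip":-1}]'; python3 -m jog '[{"slide":[0,0,0],"yaw":0,"grip":1},{"slide":[0,0,0],"yaw":0,"grip":1},{"slide":[0,0,0],"yaw":0,"grip":1}]'
```

```text
clock: 21.5
position: [0.5029, 0.0146, 0.0865]
ee_rot: [0.999, 0.049, -0.0, -0.0]
ft_force: [-0.9, 0.4, -0.1]
grip_width: 1.001
grasp_force: 0.0
clock: 21.8
position: [0.5037, 0.0145, 0.0882]
ee_rot: [0.999, 0.049, 0.001, 0.0]
ft_force: [-2.8, -1.9, 7.7]
grip_width: 0.717
grasp_force: 36.3
```

```bash
python3 -m jog '[{"slide":[0,0,0],"yaw":0,"grip":1},{"slide":[0,0,-0.3],"yaw":0,"grip":1},{"slide":[0,0,-1],"yaw":0,"grip":1},{"slide":[0,0,-2],"yaw":0,"grip":1},{"slide":[0,0,-3],"yaw":0,"grip":1},{"slide":[0,0,-3],"yaw":0,"grip":1},{"slide":[0,0,-2],"yaw":0,"grip":1},{"slide":[0,0,0],"yaw":0,"grip":1}]'
python3 - <<'E'
from h import *
o=manip.get_obs();Rm=R.from_quat(o['ee_rot']).as_matrix();print(o['joint_pos'].round(2),o['position'].round(4),Rm.round(3).tolist())
for n in ("scene","side"):
    im=manip.camera(n); h=cv2.cvtColor(im,cv2.COLOR_BGR2HSV); y=cv2.inRange(h,(22,120,60),(34,255,255)); k,l,s,cc=cv2.connectedComponentsWithStats(y); i=1+np.argmax(s[1:,4])
    hull=cv2.convexHull(max(cv2.findContours((l==i).astype(np.uint8),0,1)[0],key=len)); q=cv2.approxPolyN(hull,4) if hasattr(cv2,"approxPolyN") else hull
    print(n,s[i]); 
    for z in (.0,.028): 
        P=np.array([ray(n,p,z)[:2] for p in hull[:,0]],np.float32); print(z,cv2.minAreaRect(P))
    rr=manip.masks_of("model",n); print([(round(r["conf"],2),np.round(r["centre"])) for r in rr[:3]])
    cv2.imwrite(f"pics/{n}8.png",im)
c=manip.calibration("wrist"); im=manip.camera("wrist"); cv2.imwrite("pics/w8.png",im)
E
```

```text
clock: 22.6
position: [0.5044, 0.015, 0.2033]
ee_rot: [0.999, 0.049, 0.003, 0.001]
ft_force: [0.6, 0.5, -2.4]
grip_width: 0.717
grasp_force: 38.4
[ 0.62  0.24 -0.82  1.87  0.2   1.11 -1.75] [0.5044 0.015  0.2033] [[0.995, 0.098, 0.005], [0.098, -0.995, -0.001], [0.005, 0.001, -1.0]]
scene [ 203  252   82   57 3184]
0.0 ((0.4914690852165222, 0.3137962222099304), (0.16251812875270844, 0.21663571894168854), 23.367347717285156)
0.028 ((0.46227210760116577, 0.34548404812812805), (0.15611819922924042, 0.20810467004776), 23.367353439331055)
[(0.52, array([319., 186.]))]
side [ 212  269   79   62 3778]
0.0 ((0.4890373945236206, 0.3122745454311371), (0.15844619274139404, 0.22208401560783386), 23.934246063232422)
0.028 ((0.46754640340805054, 0.34471797943115234), (0.15069638192653656, 0.21122166514396667), 23.934232711791992)
[(0.7, array([310., 202.]))]
```

View pics/w8.png

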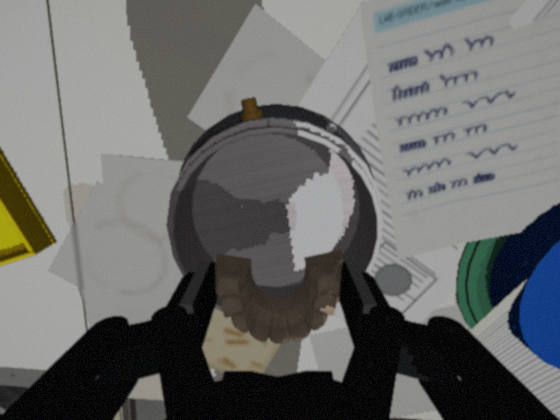

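The model sits level between the fingers (horseshoe around (275,300)), with the pan at left. I carry it over the pan.

```bash
python3 -m jog '[{"slide":[0.1,-3.7,0],"yaw":0,"grip":1},{"slide":[0.1,-4,0],"yaw":0,"grip":1},{"slide":[0.15,-4,0],"yaw":0,"grip":1},{"slide":[0.15,-4,0],"yaw":0,"grip":1},{"slide":[0.15,-4,0],"yaw":0,"grip":1},{"slide":[0.15,-4,0],"yaw":0,"grip":1},{"slide":[0.15,-4,0],"yaw":0,"grip":1},{"slide":[0.15,-4,0],"yaw":0,"grip":1}]'; python3 -m jog '[{"slide":[0,0,0],"yaw":-0.1,"grip":1},{"slide":[0,0,0],"yaw":-0.1,"grip":1},{"slide":[0,0,0],"yaw":-0.1,"grip":1},{"slide":[0,0,0],"yaw":0,"grip":1}]'
python3 - <<'E'
from h import *
from scipy.optimize import minimize
o=manip.get_obs();Rm=R.from_quat(o['ee_rot']).as_matrix();print(o['joint_pos'].round(2),o['position'].round(4),Rm.round(3).tolist())
c=manip.calibration("wrist"); im=manip.camera("wrist"); cv2.imwrite("pics/w9.png",im)
def seg(im):
    y=cv2.inRange(cv2.cvtColor(im,cv2.COLOR_BGR2HSV),(22,120,40),(34,255,255)); k,l,s,cc=cv2.connectedComponentsWithStats(y); i=1+np.argmax(s[1:,4]); return (l==i).astype(np.uint8),s[i]
obs=[(n,seg(cv2.imread(f"pics/{n}8.png"))[0],manip.calibration(n)) for n in ("scene","side")]
hulls=[]
for n,m,cal in obs:
    f=np.zeros_like(m); cv2.drawContours(f,[cv2.convexHull(max(cv2.findContours(m,0,1)[0],key=len))],-1,1,-1); hulls.append(f)
def sil(p,n,cal):
    u=np.array([np.cos(p[2]),np.sin(p[2])]);v=np.array([-u[1],u[0]])
    q=np.array([proj(n,np.array([*(p[:2]+a*.075*u+b*.09*v),z]),cal) for a in(-1,1) for b in(-1,1) for z in(0,.028)])
    g=np.zeros((420,560),np.uint8); cv2.fillConvexPoly(g,cv2.convexHull((q*16).astype(np.int32)),1,8,4); return g
cost=lambda p:sum(1-(sil(p,n,cal)&f).sum()/(sil(p,n,cal)|f).sum() for (n,m,cal),f in zip(obs,hulls))
for k in (0,1):
    r=minimize(cost,[.478,.329,.41],method="Nelder-Mead",options=dict(initial_simplex=[[.478,.329,.41],[.49,.329,.41],[.478,.34,.41],[.478,.329,.5]])) if k==0 else r
print("pan",r.x.round(4),r.fun)
m,s=seg(im); print("wrist yellow",s)
print("expected corners wrist",[proj("wrist",np.array([*(r.x[:2]+R.from_euler("z",r.x[2]).as_matrix()[:2,:2]@[a*.075,b*.09]),.028]),c).round().tolist() for a in(-1,1) for b in (-1,1)])
print("seen", cv2.approxPolyDP(cv2.convexHull(max(cv2.findContours(m,0,1)[0],key=len)),8,True)[:,0].tolist())
E
```

```text
clock: 23.65
position: [0.4825, 0.3326, 0.1987]
ee_rot: [0.999, 0.049, -0.001, 0.0]
ft_force: [0.2, 0.3, -0.8]
grip_width: 0.721
grasp_force: 38.4
clock: 24.05
position: [0.4826, 0.3311, 0.1987]
ee_rot: [0.98, 0.199, -0.001, 0.0]
ft_force: [-0.7, -0.0, -1.8]
grip_width: 0.716
grasp_force: 38.4
[ 0.06  0.5  -0.94  1.66  0.42  1.21 -2.15] [0.4826 0.3311 0.1987] [[0.921, 0.389, -0.002], [0.389, -0.921, -0.001], [-0.002, -0.0, -1.0]]
pan [0.4759 0.3299 0.4236] 0.0937032686892788
wrist yellow [  155   123   238   175 32435]
expected corners wrist [[379.0, 295.0], [178.0, 299.0], [395.0, 121.0], [152.0, 127.0]]
seen [[392, 125], [375, 280], [289, 297], [176, 286], [155, 128]]
```

```bash
python3 -m jog '[{"slide":[0,0,3],"yaw":0,"grip":1},{"slide":[0,0,3],"yaw":0,"grip":1},{"slide":[0,0,2.5],"yaw":0,"grip":1},{"slide":[0,0,1.7],"yaw":0,"grip":1},{"slide":[0,0,0.8],"yaw":0,"grip":1},{"slide":[0,0,0],"yaw":0,"grip":1}]'; python3 -m jog '[{"slide":[0,0,0.4],"yaw":0,"grip":1},{"slide":[0,0,0.2],"yaw":0,"grip":1},{"slide":[0,0,0.1],"yaw":0,"grip":1},{"slide":[0,0,0],"yaw":0,"grip":1}]'; python3 -m jog '[{"slide":[0,0,0.15],"yaw":0,"grip":1},{"slide":[0,0,0],"yaw":0,"grip":1}]'
```

```text
clock: 24.7
position: [0.4827, 0.3311, 0.0892]
ee_rot: [0.98, 0.197, -0.001, 0.0]
ft_force: [0.7, -0.3, 0.2]
grip_width: 0.716
grasp_force: 38.4
clock: 25.1
position: [0.4832, 0.3312, 0.0831]
ee_rot: [0.98, 0.197, 0.0, 0.0]
ft_force: [-0.2, 0.1, -0.7]
grip_width: 0.714
grasp_force: 38.4
clock: 25.3
position: [0.483, 0.3312, 0.0813]
ee_rot: [0.98, 0.198, 0.0, 0.0]
ft_force: [-0.8, 0.8, -0.2]
grip_width: 0.716
grasp_force: 38.4
```

```bash
python3 -m jog '[{"slide":[0,0,0.15],"yaw":0,"grip":1},{"slide":[0,0,0.1],"yaw":0,"grip":1},{"slide":[0,0,0],"yaw":0,"grip":1}]'; python3 -m jog '[{"slide":[0,0,0.1],"yaw":0,"grip":1},{"slide":[0,0,0.1],"yaw":0,"grip":1},{"slide":[0,0,0],"yaw":0,"grip":1}]'
```

```text
clock: 25.6
position: [0.4829, 0.3311, 0.0786]
ee_rot: [0.98, 0.198, -0.0, 0.0]
ft_force: [-0.5, 0.2, 0.0]
grip_width: 0.714
grasp_force: 38.4
clock: 25.9
position: [0.4829, 0.3312, 0.0767]
ee_rot: [0.98, 0.198, -0.0, 0.0]
ft_force: [-0.5, 0.0, -1.3]
grip_width: 0.722
grasp_force: 38.4
```

```bash
python3 -m jog '[{"slide":[0,0,0.08],"yaw":0,"grip":1},{"slide":[0,0,0],"yaw":0,"grip":1}]'; python3 -m jog '[{"slide":[0,0,0.08],"yaw":0,"grip":1},{"slide":[0,0,0],"yaw":0,"grip":1}]'
```

```text
clock: 26.1
position: [0.483, 0.3313, 0.0764]
ee_rot: [0.98, 0.198, 0.0, 0.0]
ft_force: [-1.1, -1.0, 3.9]
grip_width: 0.721
grasp_force: 39.0
clock: 26.3
position: [0.4831, 0.3313, 0.0763]
ee_rot: [0.98, 0.198, 0.0, 0.0]
ft_force: [-5.0, -4.5, 12.9]
grip_width: 0.718
grasp_force: 40.2
```

```bash
python3 -m jog '[{"slide":[0,0,-0.1],"yaw":0,"grip":1},{"slide":[0,0,0],"yaw":0,"grip":-1},{"slide":[0,0,0],"yaw":0,"grip":-1},{"slide":[0,0,0],"yaw":0,"grip":-1},{"slide":[0,0,-1],"yaw":0,"grip":-1},{"slide":[0,0,-3],"yaw":0,"grip":-1},{"slide":[0,0,-4],"yaw":0,"grip":-1},{"slide":[0,0,-4],"yaw":0,"grip":-1}]'; python3 -m jog '[{"slide":[0,0,-3],"yaw":0,"grip":-1},{"slide":[0,0,0],"yaw":0,"grip":-1},{"slide":[0,0,0],"yaw":0,"grip":-1}]'; python3 m.py w10
python3 - <<'E'
from h import *
for n in ("scene","side"):
    im=manip.camera(n); cv2.imwrite(f"pics/{n}9.png",im)
    for t,z in (("model",.016),("lid",.025),("bottle",.08),("cup",.05),("carton",.02)):
        for r in manip.masks_of(t,n)[:1]: print(n,t,round(r["conf"],2),np.round(r["centre"],1),r["region"].sum(),ray(n,r["centre"],z).round(3))
E
```

```text
clock: 27.1
position: [0.4826, 0.3312, 0.1981]
ee_rot: [0.98, 0.198, -0.0, -0.0]
ft_force: [0.8, -0.1, 0.8]
grip_width: 1.0
grasp_force: 0.0
clock: 27.4
position: [0.4831, 0.3313, 0.2271]
ee_rot: [0.98, 0.198, 0.001, -0.0]
ft_force: [-0.5, 0.0, -1.2]
grip_width: 1.003
grasp_force: 0.0
[ 0.07  0.47 -0.95  1.63  0.4   1.25 -2.13] [0.4831 0.3313 0.2271] [[0.922, 0.387, 0.001], [0.387, -0.922, 0.0], [0.001, 0.0, -1.0]]
model 0.84 [274.9 210.2] 1755
rect ((0.47871631383895874, 0.32944613695144653), (0.04369153454899788, 0.058392249047756195), 24.763538360595703)
pan 0.93 [273.6 199.4] 29398
rect ((0.4754665195941925, 0.33095961809158325), (0.1519276201725006, 0.17836420238018036), 23.600542068481445)
scene model 0.8 [244.6 279.8] 354 [0.467 0.342 0.016]
scene lid 0.78 [374.4 192.6] 1435 [ 0.469 -0.282  0.025]
scene bottle 0.77 [216.8 211.3] 797 [0.682 0.212 0.08 ]
scene cup 0.83 [285.9 182.5] 766 [ 0.703 -0.122  0.05 ]
scene carton 0.85 [189.3 254.4] 792 [0.649 0.347 0.02 ]
side model 0.82 [255.5 296.2] 418 [0.471 0.33  0.016]
side lid 0.63 [354.4 202.5] 1265 [ 0.467 -0.293  0.025]
side bottle 0.87 [211.2 226.1] 1042 [0.697 0.2   0.08 ]
side cup 0.98 [268.6 198. ] 549 [ 0.708 -0.117  0.05 ]
side carton 0.69 [193.5 277.5] 928 [0.637 0.349 0.02 ]
```

The model stands level in the pan and the lid is centred on the mat. The bottle, cup and carton are where they were and the gripper is clear, so I hand in.

```bash
python3 -c "
from workcell import manip
print(manip.hand_in())"
```

```text
the job is handed in; nothing more can be done
None
```

I unscrewed the lid and laid it knob up on the green mat, then stood the model teeth up in the yellow pan and handed the job in at about 28 s on the robot's clock; I viewed 12 pictures, two over the limit of 10.

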